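Make up two treatment kits on the clinic bench

ROBOT

A 6-joint arm with a two-finger parallel gripper is mounted at the origin on the work surface. World frame = base frame: x ahead of the robot, y to its left, z up, the work surface at z = 0. Lengths are in m, angles in rad, forces in N, time in s.
With the tool pointing down it reaches from about 0.425 to 0.95 m from the base axis. Payload 3.5 kg.
Tool frame: the origin (TCP) lies midway between the tips of the shut fingers; the grasp point (between the pads) lies 19 mm behind it; y points along the fingers, x is the direction in which the jaws open and shut, and the axes are right-handed (so a half turn about y gives the same grasp; the last joint's range is limited). The gripper opens to 85 mm and grips with 20 to 120 N. Pads are 22 mm wide; open, the fingers measure 114 mm over their backs; the gripper's body (76 mm by 85 mm) begins 54 mm behind the grasp point. The pads swing forward as they close: fully open they stand 13 mm farther back than shut.
Start: joints at [0.973, 0.286, 1.577, -0, 1.279, -0.15], TCP at [0.292, 0.608, 0.231] pointing down, gripper open.
Joint ranges: [-2.77, 2.77], [-0.9, 2.22], [0.21, 2.48], [-1.53, 4.67], [0.24, 2.81], [-2.84, 2.84]. Speed limits (rad/s): [2.79, 2.79, 3.14, 3.14, 3.14, 3.14].

INTERFACE

Orientations are given as a unit quaternion [x, y, z, w].
In Python, from plant import ctrl, viewer gives the robot as it stands.
- The arm moves only by the tool step_arm, never from a script. Its argument "rows" is a list of rows, each a list of 3 entries, a list of its own where there are three numbers: the turn, a rotation vector about the tool's x, y, z in degrees, then the shift along the tool's x, y, z in mm, then the closure, from 0 (fully open) to 1 (shut). A call has 1 to 10 rows; each row is the pose to reach, as a shift and turn from the pose commanded when the call began, along the tool's axes at that moment; what a row does not reach only later rows make up. A row lasts 1/12 s, in which the tool goes at most 41.7 mm and 7.16 degrees, less where a joint would pass 70% of its speed; a pose out of reach is approached as far as the arm can. A call with a gripper value outside its range is refused whole. The fingers move at their own pace and stop on an object; "newtons" is the grip in N (left out, the last holds). Time passes only in rows, so rows that repeat a pose let the fingers close. It gives the time, the measured TCP pose, the force and the opening at its end, in the units of the state.
- ctrl.get_state(): the state, without advancing time (a new reading comes with each control period).
- viewer.read_camera(name): name is "side" or "top"; returns (picture, depth): 400x640x3 uint8, red, green, blue; 400x640 float32, m along the optical axis (not along the pixel's ray), 0 where there is no reading.
- viewer.calibration(name): a dict with "K" (3x3 intrinsics, pixels), "R" (3x3) and "t" (3): a world point X has camera coordinates R X + t. Camera axes: x right, y down, z forward; pixel columns grow to the right and rows downward; lengths in m; the calibration is good to about 2 mm. A picture is of the moment at which its call begins. calibration takes no time and is no camera call.
- ctrl.sign_off(): hands the job in, once; it reports no verdict.
The state is a dict: "time": time; "qpos": joint angles; "dq": joint speeds; "joint_efforts": joint torques, N m; "eef_pos": TCP position; "tcp_rot": TCP orientation; "contact_force": force on the tool from outside, world axes, zero at the start; "wrist_torque": the same for the moment, N m; "opening": opening from 0.0 (shut) to 1.0 (fully open).
Only numpy, scipy, OpenCV 4.12 (cv2) and the standard library are available. Lean on these libraries where they do the work, as an engineer would, in place of code of your own. Each camera call takes 0.05 s, during which the arm holds its last target.

TASK

Make up the two treatment kits from the stock on the bench: in the blue tray goes the red syringe in the long compartment, the brown vial in the small square compartment and the white pill jar in the medium one; in the yellow tray goes the green syringe in the long compartment and the orange-capped vial in the small square one. Syringes lie flat on the tray's floor along their compartment, either end first; vials and jar stand upright on the floor and must not be tipped over on the way. Leave the purple-capped vial, the pump bottle and the box of pills where they are, and let go of everything at the end.

Things in the scene. Friction and masses are not known exactly. Their poses are not given: they have to be found in the camera images.
- red_syringe_center (a point): Capped syringe lying flat, whitish barrel, red cap, ring and plunger. 130 long along its x (plunger to +x); barrel 24 in diameter, x -53 to 27, so mid-length is barrel; flange 40 wide, 24 high at x 27 to 30 stops it rolling. Point: mid-length on the axis, 12 above what it lies on; z up. About 60 g.
- green_syringe_center (a point): Capped syringe lying flat, whitish barrel, green cap, ring and plunger. 130 long along its x (plunger to +x); barrel 24 in diameter, x -53 to 27, so mid-length is barrel; flange 40 wide, 24 high at x 27 to 30 stops it rolling. Point: mid-length on the axis, 12 above what it lies on; z up. About 60 g.
- brown_vial_center (a point): Small glass injection vial, standing: dark brown glass, grey metal cap, white paper label. Body 28 in diameter up to 36 high, then a shoulder to a 21 diameter cap; 52 high in all. This point is on its axis half-way up, 26 above its foot; z up. About 50 g.
- clear_vial_center (a point): Small glass injection vial, standing: pale clear glass, ORANGE cap, white paper label. Body 28 in diameter up to 36 high, then a shoulder to a 21 diameter cap; 52 high in all. This point is on its axis half-way up, 26 above its foot; z up. About 50 g.
- pill_jar_center (a point): White plastic pill jar, standing, with a sky-blue lid: 40 in diameter, lid 39, 56 high in all. This point is on its axis half-way up, 28 above its foot; z up. About 80 g.
- blue_tray: Blue kit tray, fixed, 164 (own x) by 138 (y), walls 3 thick, 16 high, floor top at 4. Origin: centre of underside, z up. Compartments: long x -79..79, y -66..-3 (centre 0, -34.5), its two long walls open from x -34 to 34 as finger room; small square x -79..-17, y 0..66 (centre -48, 33); medium x -14..79, y 0..66 (centre 32.5, 33).
- yellow_tray: Yellow kit tray, fixed, 164 (own x) by 138 (y), walls 3 thick, 16 high, floor top at 4. Origin: centre of underside, z up. Compartments: long x -79..79, y -66..-3 (centre 0, -34.5), its two long walls open from x -34 to 34 as finger room; small square x -79..-17, y 0..66 (centre -48, 33); medium x -14..79, y 0..66 (centre 32.5, 33).
- purple_vial_center (a point): Small glass injection vial, standing: pale clear glass, PURPLE cap, white paper label. Body 28 in diameter up to 36 high, then a shoulder to a 21 diameter cap; 52 high in all. This point is on its axis half-way up, 26 above its foot; z up. About 50 g. It stands among the stock but belongs to neither kit.
- pump_bottle: White hand-rub bottle with a pump head, 64 in diameter, 143 high, pale blue band; stands beyond the work. Origin at the centre of its foot. Not part of the job.
- pill_box: Open pale box of coloured pills, 90 by 130 by 45 high, beyond the work. Origin at the centre of its underside. Not part of the job.
Things that resemble listed ones, but are neither listed nor needed, are in the scene too. Leave any pink look-alike of the part that bears red_syringe_center alone. Leave any pink look-alike of the part that bears brown_vial_center alone.

How it is judged:
By the outcome, as a careful person would: the job done as asked, in the order asked, and still so for the second after the job is handed in, with the robot touching nothing.
It also fails if it takes over 112 s, if anything falls off the work surface, if the arm or the gripper's body presses on something with over 40 N, if the wrist force passes 120 N, or if a joint passes its speed limit or range.

## Working session

There is one attempt and no reset: what is moved stays moved. The work goes in short steps, Python scripts to look and compute and a tool call to move; the robot and the scene stay as the last step left them, time stands still between calls to the robot, and variables do not carry over. Pictures are saved under pics/ and viewed, and the job is handed in when it is done.

Besides the shell and the picture viewer there is one more tool, called after "Call:" as name(argument=value, ...), one argument or row to a line, values as JSON. step_arm: Moves the arm, as the interface text tells. Its arguments: {"type":"object","properties":{"rows":{"type":"array"},"newtons":{"type":"number"}},"required":["rows"]}

```bash
ls; mkdir -p pics
python3 - <<'E'
from plant import ctrl, viewer
import cv2, numpy as np
print(ctrl.get_state())
for n in ("top","side"):
    p,d=viewer.read_camera(n); c=viewer.calibration(n); print(n,c)
    cv2.imwrite(f"pics/{n}0.png",p[:,:,::-1]); np.savez(f"{n}0.npz",p=p,d=d,**c)
E
```

```text
pics
{'time': 0.0, 'qpos': array([ 9.72993258e-01,  2.87189683e-01,  1.57819261e+00,  1.29490776e-05,
        1.27861517e+00, -1.50009741e-01]), 'dq': array([ 1.76063654e-03,  1.20596793e-03,  1.02828839e-04,  1.65284133e-04,
       -6.21095078e-04, -4.24980443e-05]), 'joint_efforts': array([ 6.91148216e-05, -4.05987775e+01, -2.92622334e+01, -1.28680344e-04,
        5.71511730e-03, -2.19844132e-06]), 'eef_pos': array([0.29185647, 0.60790179, 0.22992272]), 'tcp_rot': array([ 0.59887152,  0.37572208, -0.3772841 , -0.5981994 ]), 'contact_force': array([-0.65499878,  0.72295825,  0.13275383]), 'wrist_torque': array([ 0.01485515, -0.05391784,  0.00171616]), 'opening': 0.995608863379343}
top {'K': array([[423.48975024,   0.        , 326.22348186],
       [  0.        , 423.48975024, 190.40689593],
       [  0.        ,   0.        ,   1.        ]]), 'R': array([[-0.00946227, -0.99900404, -0.04360493],
       [-0.98724452,  0.01626385, -0.1583785 ],
       [ 0.15892995,  0.04155011, -0.98641516]]), 't': array([0.0335639 , 0.65118813, 0.83588167])}
side {'K': array([[475.41739421,   0.        , 319.94871699],
       [  0.        , 475.41739421, 201.13465039],
       [  0.        ,   0.        ,   1.        ]]), 'R': array([[ 0.71347755, -0.70056653,  0.01250255],
       [-0.40434207, -0.4262354 , -0.80921621],
       [ 0.57223882,  0.57230229, -0.58737791]]), 't': array([-0.43001654,  0.30625618,  0.65803632])}
```

View pics/top0.png

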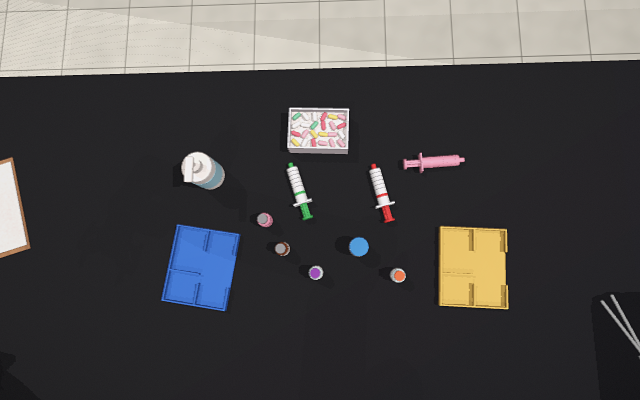

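View pics/side0.png

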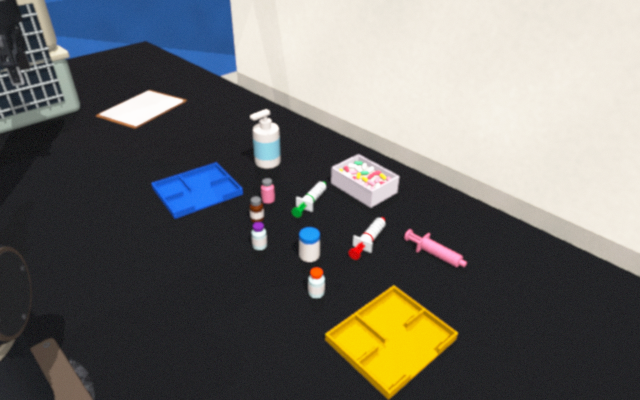

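Run:
```python
import cv2
a=cv2.imread("pics/top0.png")
cv2.imwrite("pics/c1.png",cv2.resize(a[150:320,240:440],None,fx=3.5,fy=3.5,interpolation=cv2.INTER_CUBIC))
b=cv2.imread("pics/top0.png")
t=cv2.hconcat([a[215:320,155:250],a[215:320,430:525]])
cv2.imwrite("pics/c2.png",cv2.resize(t,None,fx=4,fy=4,interpolation=cv2.INTER_CUBIC))
```

```text
(no output)
```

View pics/c1.png

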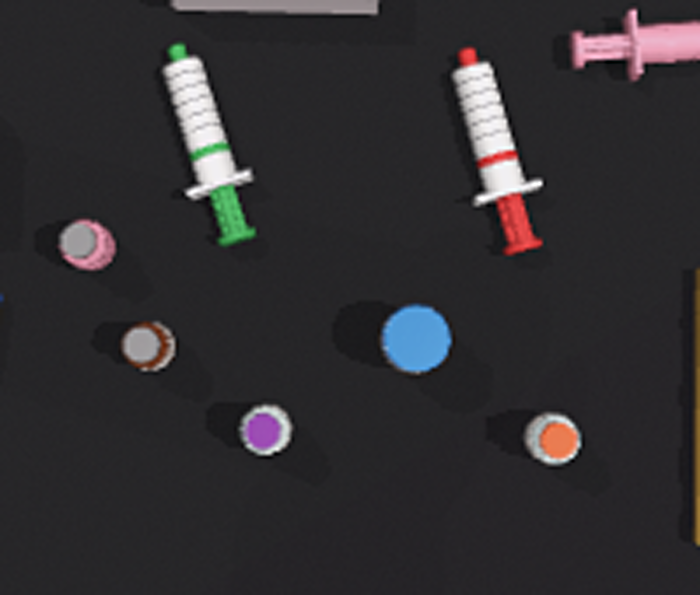

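View pics/c2.png

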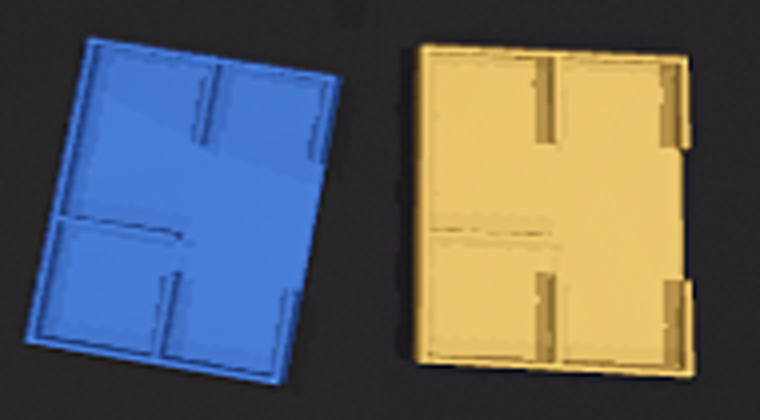

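```bash
cat > h.py <<'E'
import numpy as np, cv2
def load(n,s="0"): return dict(np.load(f"{n}{s}.npz"))
def ray(c,uv,z):
    uv=np.atleast_2d(np.asarray(uv,float)); d=np.c_[uv,np.ones(len(uv))]@np.linalg.inv(c['K']).T@c['R']
    C=-c['R'].T@c['t']; s=(z-C[2])/d[:,2]; return C+d*s[:,None]
def proj(c,X):
    Y=np.atleast_2d(X)@c['R'].T+c['t']; Y=Y@c['K'].T; return Y[:,:2]/Y[:,2:]
def blob(p,lo,hi,box=None):
    h=cv2.cvtColor(p,cv2.COLOR_RGB2HSV); m=cv2.inRange(h,np.array(lo),np.array(hi))
    if box:
        k=np.zeros_like(m); x0,y0,x1,y1=box; k[y0:y1,x0:x1]=1; m=m*k
    return m
def cen(m):
    cs,_=cv2.findContours(m,cv2.RETR_EXTERNAL,cv2.CHAIN_APPROX_NONE); c=max(cs,key=cv2.contourArea)
    mo=cv2.moments(c); return np.array([mo['m10']/mo['m00'],mo['m01']/mo['m00']]),cv2.contourArea(c),c
E
python3 - <<'E'
from h import *
np.set_printoptions(precision=4,suppress=True)
t=load("top");s=load("side");p=t['p'];d=t['d']
def dep(c,m):
    v,u=np.nonzero(m); z=c['d'][v,u]; k=z>0; P=(np.c_[u,v,np.ones(len(u))]@np.linalg.inv(c['K']).T)*z[:,None]
    return ((P-c['t'])@c['R'])[k]
def caps(name,lo,hi,box,z,lo2,hi2,box2,zs):
  for c,l,h,b in ((t,lo,hi,box),(s,lo2,hi2,box2)):
    m=blob(c['p'],l,h,b); u,a,cc=cen(m); print(name,u,a,ray(c,u,z)[0,:2], 'dep',np.median(dep(c,m),0))
for name,b in (('brown',(274,238,292,258)),('pink',(256,210,276,230))):
    q=p[b[1]:b[3],b[0]:b[2]]; m=blob(p,(0,0,110),(180,40,200),b); u,a,_=cen(m);print(name,u,a,ray(t,u,.052)[0,:2],np.median(dep(t,m),0))
for name,lo,hi,b,z in (('purple',(130,90,80),(160,255,255),(300,260,332,285),.052),('orange',(3,100,100),(15,255,255),(385,262,412,288),.052),('jar',(95,80,100),(115,255,255),(340,230,380,265),.056)):
    m=blob(p,lo,hi,b);u,a,_=cen(m);print(name,u,a,ray(t,u,z)[0,:2],np.median(dep(t,m),0))
# syringes
for name,lo,hi,b in (('green',(45,80,60),(80,255,255),(280,155,320,225)),('red',(0,140,100),(3,255,255),(362,155,402,228))):
    m=blob(p,lo,hi,b)|(blob(p,(170,140,100),(180,255,255),b) if name=='red' else 0)
    w=blob(p,(0,0,140),(180,60,255),b)
    pts=np.argwhere((m|w)>0)[:,::-1].astype(float)
    W=ray(t,pts,.014)[:,:2]; r=cv2.minAreaRect(W.astype(np.float32)*1000); print(name,r)
    x=W-W.mean(0); U,S,V=np.linalg.svd(x,full_matrices=False); a=V[0]; 
    g=ray(t,np.argwhere(m>0)[:,::-1],.012)[:,:2]
    if (np.median(g,0)-W.mean(0))@a<0:a=-a
    pr=x@a; print('  mean',W.mean(0),'ang',np.degrees(np.arctan2(a[1],a[0])),'ext',pr.min(),pr.max(),'centre',W.mean(0)+a*(pr.min()+pr.max())/2)
for name,lo,hi,b in (('blue',(105,120,60),(125,255,255),(150,215,250,320)),('yellow',(15,80,60),(32,255,255),(430,215,520,320))):
    m=blob(p,lo,hi,b); u,a,c=cen(m); 
    for z in (.0,.016):
        print(name,z,cv2.minAreaRect(ray(t,c[:,0],z)[:,:2].astype(np.float32)*1000))
    r=cv2.boxPoints(cv2.minAreaRect(c)); print(r.tolist())
    P=dep(t,m); print(P.shape,np.percentile(P[:,2],[2,50,98])); print(cv2.minAreaRect(P[:,:2].astype(np.float32)*1000))
E
```

```text
brown [279.7888 248.1399] 65.5 [0.5325 0.1222] [0.5327 0.1198 0.0521]
pink [262.025  218.3917] 60.0 [0.5946 0.1601] [0.5953 0.1601 0.053 ]
purple [314.8234 272.5954] 58.5 [0.4824 0.05  ] [0.4817 0.0496 0.053 ]
orange [399.0733 275.3924] 70.5 [ 0.4754 -0.1204] [ 0.4761 -0.1201  0.0525]
jar [358.5238 246.1777] 273.0 [ 0.5347 -0.0399] [ 0.535  -0.0404  0.0564]
green ((659.444091796875, 84.59440612792969), (132.9690704345703, 41.073795318603516), 9.841944694519043)
  mean [0.6569 0.0866] ang -162.85096607292058 ext -0.06917471131590036 0.06379194163171649 centre [0.6595 0.0874]
red ((652.0872192382812, -96.44764709472656), (130.6156463623047, 40.5162353515625), 7.780496120452881)
  mean [ 0.6506 -0.093 ] ang -165.8373188050565 ext -0.06696491310853897 0.06384306863644207 centre [ 0.6521 -0.0926]
blue 0.0 ((495.7626953125, 304.2391357421875), (147.17916870117188, 169.16278076171875), 80.63121795654297)
blue 0.016 ((496.01397705078125, 298.796875), (144.6446533203125, 166.24972534179688), 80.63121032714844)
[[160.4164581298828, 300.15118408203125], [175.01194763183594, 221.3355255126953], [240.3992156982422, 233.44427490234375], [225.80372619628906, 312.25994873046875]]
(5188, 3) [0.001  0.0053 0.0183]
((495.64306640625, 303.8275451660156), (148.54766845703125, 169.2466278076172), 80.68177032470703)
yellow 0.0 ((491.1014709472656, -283.348388671875), (146.00987243652344, 169.6166229248047), 86.64006042480469)
yellow 0.016 ((491.43304443359375, -278.6719970703125), (143.4954833984375, 166.69569396972656), 86.64006805419922)
[[438.0, 226.0], [508.0, 226.0], [508.0, 309.0], [438.0, 309.0]]
(5540, 3) [0.0004 0.0046 0.0175]
((491.1139831542969, -283.3629455566406), (147.93418884277344, 169.7764434814453), 86.75518035888672)
```

```bash
cat > go.py <<'E'
import sys,numpy as np
from scipy.spatial.transform import Rotation as Ro
from plant import ctrl
np.set_printoptions(precision=4,suppress=True)
s=ctrl.get_state(); R=Ro.from_quat(s['tcp_rot']).as_matrix(); p=s['eef_pos']
print('t',s['time'],'p',p,'jaw yaw',np.degrees(np.arctan2(R[1,0],R[0,0])),'q6',s['qpos'][5],'q1',s['qpos'][0],'open',s['opening'],'F',s['contact_force'])
if len(sys.argv)==2: print(R)
# args: sequence of x y z yaw (mm,deg); all relative to the pose now
v=list(map(float,sys.argv[1:]))
for i in range(0,len(v)-3,4):
    x,y,z,yaw=v[i:i+4]; best=None
    for k in (0,180,-180,360,-360):
        a=np.radians(yaw+k); X=np.array([np.cos(a),np.sin(a),0]); Y=np.array([0,0,-1.]); T=np.c_[X,Y,np.cross(X,Y)]
        rv=np.degrees(Ro.from_matrix(R.T@T).as_rotvec())
        if best is None or np.linalg.norm(rv)<np.linalg.norm(best):best=rv
    print('turn',best.round(1),'shift',(R.T@(np.array([x,y,z])-p*1000)).round(1))
E
python3 go.py 0
python3 - <<'E'
from h import *
np.set_printoptions(precision=4,suppress=True)
t=load("top");s=load("side")
def rot(a):a=np.radians(a);return np.array([[np.cos(a),-np.sin(a)],[np.sin(a),np.cos(a)]])
for n,c,a in (('blue',(.4958,.3012),-9.4),('yellow',(.4912,-.2805),-3.4)):
    for q in ((0,-.0345),(-.048,.033),(.0325,.033)): print(n,(np.array(c)+rot(a)@q).round(4))
p=t['p']
for name,b,l in (('green',(280,155,320,225),[((45,80,60),(80,255,255))]),('red',(362,155,402,228),[((0,140,100),(4,255,255)),((172,140,100),(180,255,255))])):
    m=sum(blob(p,*k,b) for k in l).astype(np.uint8)
    n,lab,st,ce=cv2.connectedComponentsWithStats(m)
    for i in range(1,n):
        if st[i,4]>3: print(name,st[i,4],ce[i],ray(t,ce[i],.014)[0,:2])
    # barrel width midline
    w=blob(p,(0,0,140),(180,60,255),b); pts=np.argwhere(w>0)[:,::-1]; W=ray(t,pts,.018)[:,:2]; print(cv2.fitLine((W*1000).astype(np.float32),cv2.DIST_HUBER,0,.01,.01).ravel())
# overlay
def draw(c,im):
    for cc,a in (((.4958,.3012),-9.4),((.4912,-.2805),-3.4)):
        for z in (0,.016):
            q=np.array([(-.082,-.069),(.082,-.069),(.082,.069),(-.082,.069)])@rot(a).T+cc
            cv2.polylines(im,[proj(c,np.c_[q,np.full(4,z)]).round().astype(int)],True,(0,255,0),1)
    for x,y in ((.5325,.1215),(.4754,-.1204),(.535,-.040)):
        for z in (0,.052): cv2.circle(im,tuple(proj(c,[x,y,z])[0].round().astype(int)),2,(0,255,255),-1)
    for x,y in ((.6595,.0860),(.652,-.0945)): cv2.circle(im,tuple(proj(c,[x,y,.012])[0].round().astype(int)),2,(255,0,255),-1)
for n,c,bx in (('top',t,(150,150,520,330)),('side',s,(140,130,480,399))):
    im=c['p'][:,:,::-1].copy(); draw(c,im); x0,y0,x1,y1=bx; cv2.imwrite(f"pics/ov_{n}.png",cv2.resize(im[y0:y1,x0:x1],None,fx=2.1,fy=2.1))
E
```

```text
t 0.1 p [0.2919 0.608  0.2301] jaw yaw 64.34153448108067 q6 -0.149990064399551 q1 0.9729731016283997 open 1.0000084263624607 F [ 0.3563  0.0452 -0.4999]
[[ 0.433  -0.0012 -0.9014]
 [ 0.9014 -0.0018  0.433 ]
 [-0.0021 -1.      0.0003]]
blue [0.4902 0.2672]
blue [0.4538 0.3416]
blue [0.5333 0.3284]
yellow [ 0.4892 -0.3149]
yellow [ 0.4452 -0.2447]
yellow [ 0.5256 -0.2495]
green 24 [290.2917 164.25  ] [0.7179 0.1061]
green 25 [299.32 192.6 ] [0.6539 0.0859]
green 139 [305.2374 211.5468] [0.6119 0.0729]
[  0.9531   0.3026 671.2885  90.6126]
red 21 [373.0476 165.8095] [ 0.7109 -0.0769]
red 22 [382.     194.5909] [ 0.6466 -0.0945]
red 133 [387.1504 213.7895] [ 0.6045 -0.1043]
[  0.9701   0.2428 664.2494 -89.0723]
```

View pics/ov_top.png

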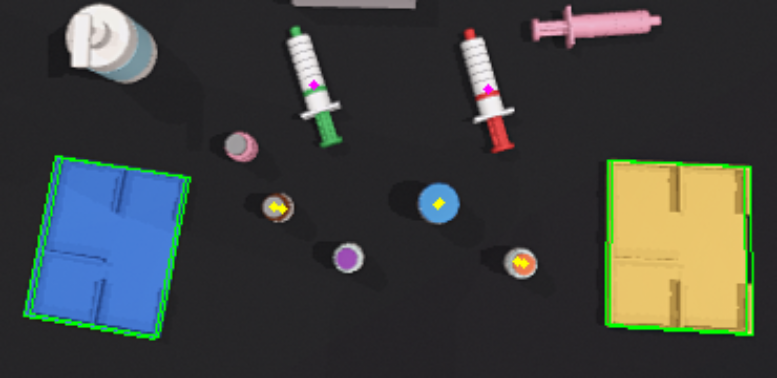

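View pics/ov_side.png

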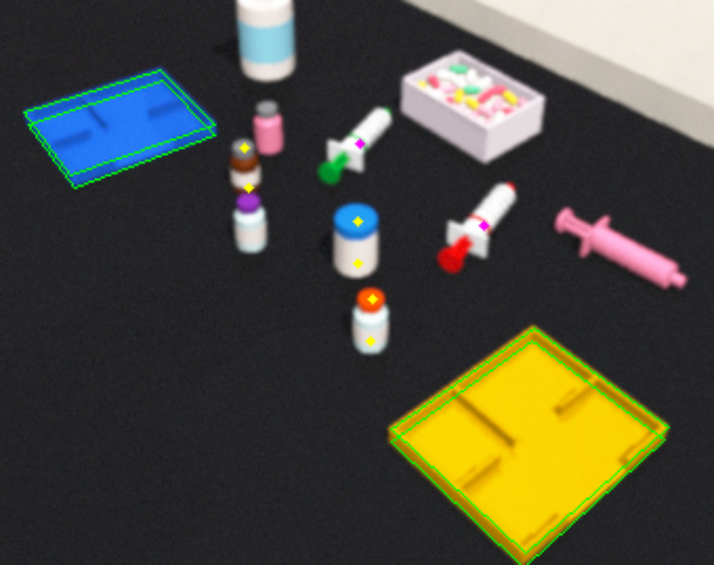

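```bash
python3 go.py 652 -92 160 104.4
```

```text
t 0.1 p [0.2919 0.608  0.2301] jaw yaw 64.34153448108067 q6 -0.149990064399551 q1 0.9729731016283997 open 1.0000084263624607 F [ 0.3563  0.0452 -0.4999]
turn [ -0.1 -40.1  -0.1] shift [-474.9   70.9 -627.7]
```

Call:
step_arm(
  rows=[
    [[0,-20,0],[-237,35,-314],0.4],
    [[0,-20,0],[-237,35,-314],0.4],
    [[0,-20,0],[-237,35,-314],0.4],
    [[0,-20,0],[-237,35,-314],0.4],
    [[0,-20,0],[-237,35,-314],0.4],
    [[0,-40,0],[-475,71,-628],0.4],
    [[0,-40,0],[-475,71,-628],0.4],
    [[0,-40,0],[-475,71,-628],0.4],
    [[0,-40,0],[-475,71,-628],0.4],
    [[0,-40,0],[-475,71,-628],0.4],
  ],
  newtons=30,
)

```text
time: 0.93
eef_pos: [0.4781, 0.2466, 0.1945]
tcp_rot: [-0.433, -0.559, 0.559, 0.434]
contact_force: [1.1, 1.0, 0.4]
opening: 0.596
```

```bash
python3 go.py 652 -92 160 104.4
```

```text
t 0.9333 p [0.4781 0.2466 0.1945] jaw yaw 104.39651379106436 q6 -1.5345225796414133 q1 0.2875577172027254 open 0.5961351780298627 F [1.1009 0.9697 0.3795]
turn [-0. -0.  0.] shift [-371.2   34.5  -84.2]
```

Call:
step_arm(
  rows=[
    [[0,0,0],[-370,34,-84],0.4],
    [[0,0,0],[-370,34,-84],0.4],
    [[0,0,0],[-370,34,-84],0.4],
    [[0,0,0],[-370,34,-84],0.4],
    [[0,0,0],[-370,34,-84],0.4],
    [[0,0,0],[-370,34,-84],0.4],
    [[0,0,0],[-370,34,-84],0.4],
    [[0,0,0],[-370,34,-84],0.4],
    [[0,0,0],[-370,34,-84],0.4],
    [[0,0,0],[-370,34,-84],0.4],
  ],
)

```text
time: 1.77
eef_pos: [0.6525, -0.0953, 0.1596]
tcp_rot: [-0.436, -0.557, 0.558, 0.435]
contact_force: [-0.5, 0.8, 0.9]
opening: 0.599
```

```bash
sleep 0.1; python3 go.py 652 -92 30 104.4 652 -92 4 104.4
```

```text
t 1.7667 p [ 0.6525 -0.0953  0.1596] jaw yaw 104.05524523274357 q6 -2.1130478340195458 q1 -0.2978346228317506 open 0.5986950771709639 F [-0.4731  0.8342  0.9012]
turn [-0.  -0.3 -0.1] shift [  3.6 129.6  -0.4]
turn [-0.  -0.3 -0.1] shift [  3.6 155.6  -0.4]
```

Call:
step_arm(
  rows=[
    [[0,0,0],[3,40,0],0.4],
    [[0,0,0],[3,80,0],0.4],
    [[0,0,0],[3,110,0],0.4],
    [[0,0,0],[3,120,0],0.4],
    [[0,0,0],[3,120,0],0.4],
    [[0,0,0],[3,120,0],0.4],
  ],
)

```text
time: 2.27
eef_pos: [0.6506, -0.0861, 0.0414]
tcp_rot: [0.434, 0.559, -0.559, -0.434]
contact_force: [1.0, 0.1, 0.8]
opening: 0.598
```

```bash
python3 go.py 652 -92 4 104.4
```

```text
t 2.2667 p [ 0.6506 -0.0861  0.0414] jaw yaw 104.35742371686216 q6 -2.1073665619290143 q1 -0.285969303498344 open 0.5983666840948096 F [1.0313 0.1117 0.756 ]
turn [ 0. -0. -0.] shift [-6.1 37.4  0.1]
```

Call:
step_arm(
  rows=[
    [[0,0,0],[-6,10,0],0.4],
    [[0,0,0],[-6,20,0],0.4],
    [[0,0,0],[-6,30,0],0.4],
    [[0,0,0],[-6,36,0],0.4],
    [[0,0,0],[-6,36,0],0.4],
    [[0,0,0],[-6,36,0],0.4],
    [[0,0,0],[-6,36,0],0.4],
  ],
)

```text
time: 2.85
eef_pos: [0.652, -0.0921, 0.0052]
tcp_rot: [0.434, 0.559, -0.558, -0.434]
contact_force: [-0.1, 0.4, -0.7]
opening: 0.6
```

```bash
python3 go.py 652 -92 4 104.4;  python3 - <<'E'
from plant import viewer
import cv2
p,d=viewer.read_camera("side"); cv2.imwrite("pics/s1.png",cv2.resize(p[160:300,280:460,::-1],None,fx=4,fy=4))
E
```

```text
t 2.85 p [ 0.652  -0.0921  0.0052] jaw yaw 104.34739612665106 q6 -2.115407521544274 q1 -0.29417594074827597 open 0.6000610665911261 F [-0.1078  0.4022 -0.686 ]
turn [ 0.  -0.1 -0. ] shift [ 0.1  1.2 -0. ]
```

View pics/s1.png

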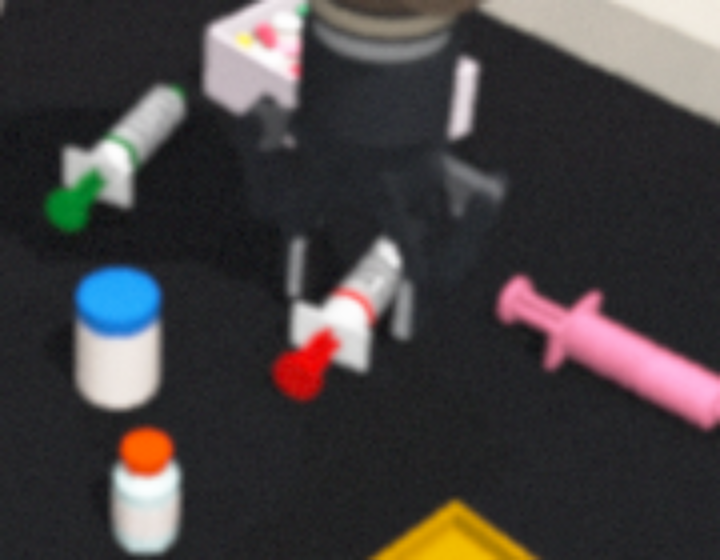

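The crop shows the red syringe (around 350,310) centred between the two open pads. Closing on it.

Call:
step_arm(
  rows=[
    [[0,0,0],[0,1,0],1],
    [[0,0,0],[0,1,0],1],
    [[0,0,0],[0,1,0],1],
    [[0,0,0],[0,1,0],1],
    [[0,0,0],[0,1,0],1],
    [[0,0,0],[0,1,0],1],
    [[0,0,0],[0,1,0],1],
    [[0,0,0],[0,-20,0],1],
    [[0,0,0],[0,-60,0],1],
    [[0,0,0],[0,-80,0],1],
  ],
  newtons=35,
)

```text
time: 3.73
eef_pos: [0.6525, -0.0923, 0.0874]
tcp_rot: [0.434, 0.559, -0.558, -0.433]
contact_force: [0.8, -0.1, 0.9]
opening: 0.267
```

```bash
python3 go.py 490 267 90 80.6
```

```text
t 3.7333 p [ 0.6525 -0.0923  0.0874] jaw yaw 104.34609250066157 q6 -2.1153843407948894 q1 -0.29424384061583103 open 0.2669031954467121 F [ 0.82   -0.0933  0.8873]
turn [ 0.1 23.7 -0. ] shift [388.4  -3.1  68.4]
```

Call:
step_arm(
  rows=[
    [[0,5,0],[30,-3,5],1],
    [[0,10,0],[70,-3,12],1],
    [[0,15,0],[110,-3,20],1],
    [[0,20,0],[150,-3,27],1],
    [[0,24,0],[190,-3,34],1],
    [[0,24,0],[230,-3,41],1],
    [[0,24,0],[270,-3,48],1],
    [[0,24,0],[310,-3,55],1],
    [[0,24,0],[350,-3,62],1],
    [[0,24,0],[388,-3,68],1],
  ],
)

```text
time: 4.57
eef_pos: [0.4879, 0.2685, 0.0874]
tcp_rot: [-0.54, -0.456, 0.457, 0.54]
contact_force: [0.8, 0.3, -0.6]
opening: 0.267
```

Call:
step_arm(
  rows=[
    [[0,0,0],[0,0,0],1],
    [[0,0,0],[0,0,0],1],
    [[0,0,0],[0,0,0],1],
    [[0,0,0],[0,0,0],1],
  ],
)

```text
time: 4.9
eef_pos: [0.4902, 0.2659, 0.0877]
tcp_rot: [0.541, 0.456, -0.456, -0.541]
contact_force: [0.1, -0.0, -0.3]
opening: 0.263
```

```bash
python3 go.py 490 267 9 80.6
```

```text
t 4.9 p [0.4902 0.2659 0.0877] jaw yaw 80.26971609813661 q6 -1.0854825526087537 q1 0.31529830407310017 open 0.26326473601477246 F [ 0.0702 -0.0471 -0.3259]
turn [-0.  -0.3 -0. ] shift [ 1.  78.7  0.3]
```

Call:
step_arm(
  rows=[
    [[0,0,0],[1,25,0],1],
    [[0,0,0],[1,45,0],1],
    [[0,0,0],[1,50,0],1],
    [[0,0,0],[1,50,0],1],
  ],
)

```text
time: 5.23
eef_pos: [0.4889, 0.2661, 0.0359]
tcp_rot: [-0.54, -0.454, 0.457, 0.541]
contact_force: [-0.5, 0.1, -0.6]
opening: 0.264
```

```bash
python3 go.py 490 267 9 80.6;  python3 - <<'E'
from plant import viewer
import cv2
p,d=viewer.read_camera("side"); a=p[130:240,120:280,::-1]
p,d=viewer.read_camera("top"); b=p[210:320,130:290,::-1]
cv2.imwrite("pics/s2.png",cv2.resize(cv2.vconcat([a,b]),None,fx=2.7,fy=2.7))
E
```

```text
t 5.2333 p [0.4889 0.2661 0.0359] jaw yaw 80.21604538992209 q6 -1.0836750566216407 q1 0.31626490735583285 open 0.2641795384043896 F [-0.4567  0.1457 -0.5734]
turn [-0.2 -0.4 -0.1] shift [ 1.1 26.9 -1. ]
```

View pics/s2.png

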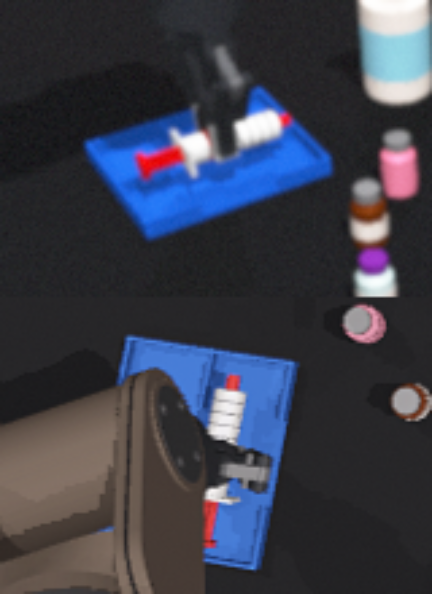

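The red syringe is held level above the long compartment and fits within its length (lower half: from about 232,380 to 210,540). I'll lower it and let go.

Call:
step_arm(
  rows=[
    [[0,0,0],[1,10,0],1],
    [[0,0,0],[1,20,0],1],
    [[0,0,0],[1,26,0],1],
    [[0,0,0],[1,28,0],1],
    [[0,0,0],[1,28,0],1],
    [[0,0,0],[1,28,0],1],
    [[0,0,0],[1,28,0],0.56],
    [[0,0,0],[1,28,0],0.56],
    [[0,0,0],[1,28,0],0.56],
    [[0,0,0],[1,28,0],0.56],
  ],
)

```text
time: 6.17
eef_pos: [0.4904, 0.269, 0.0104]
tcp_rot: [0.54, 0.456, -0.456, -0.54]
contact_force: [-0.9, 0.7, -0.0]
opening: 0.443
```

Call:
step_arm(
  rows=[
    [[0,0,0],[0,-20,0],0.56],
    [[0,0,0],[0,-60,0],0.56],
    [[0,0,0],[0,-90,0],0.4],
    [[0,0,0],[0,-90,0],0.4],
  ],
)

```text
time: 6.5
eef_pos: [0.4949, 0.2706, 0.1077]
tcp_rot: [0.542, 0.461, -0.452, -0.538]
contact_force: [0.5, -0.1, 1.5]
opening: 0.601
```

```bash
python3 go.py 532 121 100 133
```

```text
t 6.5 p [0.4949 0.2706 0.1077] jaw yaw 80.35857832122738 q6 -1.081911340178356 q1 0.3205862558261086 open 0.601199267507124 F [ 0.468  -0.0688  1.4602]
turn [  0.8 -52.6   0. ] shift [-141.4    7.5  -61.6]
```

Call:
step_arm(
  rows=[
    [[0,-26,0],[-70,7,-31],0.4],
    [[0,-26,0],[-70,7,-31],0.4],
    [[0,-53,0],[-141,7,-61],0.4],
    [[0,-53,0],[-141,7,-61],0.4],
    [[0,-53,0],[-141,7,-61],0.4],
    [[0,-53,0],[-141,7,-61],0.4],
    [[0,-53,0],[-141,7,-61],0.4],
    [[0,-53,0],[-141,7,-61],0.4],
    [[0,-53,0],[-141,7,-61],0.4],
    [[0,-53,0],[-141,7,-61],0.4],
  ],
)

```text
time: 7.33
eef_pos: [0.5265, 0.1196, 0.0928]
tcp_rot: [-0.281, -0.649, 0.649, 0.281]
contact_force: [0.1, -0.4, -0.7]
opening: 0.599
```

```bash
python3 go.py 532.5 121.5 13 133
python3 - <<'E'
from plant import viewer
from h import *
np.set_printoptions(precision=4,suppress=True)
p,d=viewer.read_camera("side"); cv2.imwrite("pics/s3.png",cv2.resize(p[120:280,130:330,::-1],None,fx=3.5,fy=3.5))
s=load("side")
b=s['p'][185:230,240:275]; cv2.imwrite("pics/s3b.png",cv2.resize(b[:,:,::-1],None,fx=8,fy=8))
for X in ((.5325,.1215),):
  for z in (0,.036,.052): print(proj(s,[*X,z]))
E
```

```text
t 7.3333 p [0.5265 0.1196 0.0928] jaw yaw 133.19476735582927 q6 -2.289224933727867 q1 0.03544842148297593 open 0.5985858957440081 F [ 0.0891 -0.366  -0.7283]
turn [-0.   0.2  0. ] shift [-2.7 79.8 -5.7]
[[257.6788 219.168 ]]
[[256.5882 205.848 ]]
[[256.0887 199.7475]]
```

View pics/s3.png

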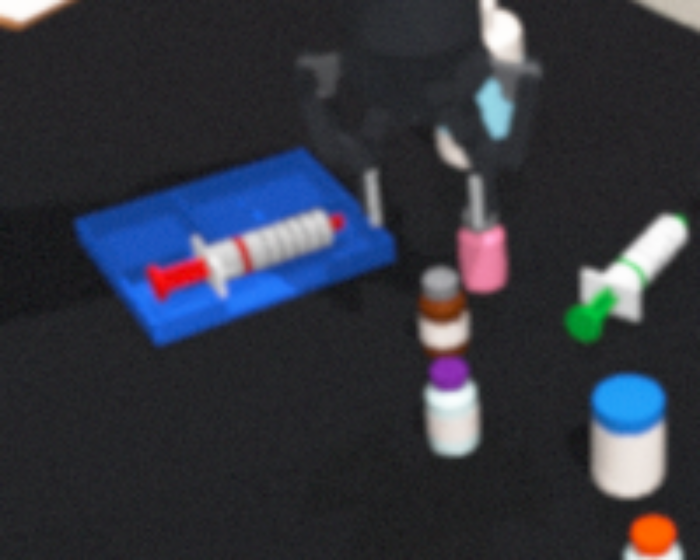

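View pics/s3b.png

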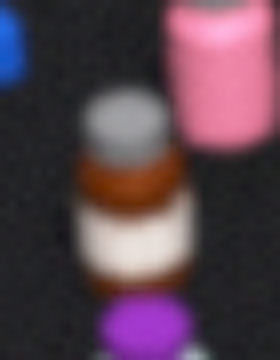

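Call:
step_arm(
  rows=[
    [[0,0,0],[-3,15,-6],0.4],
    [[0,0,0],[-3,35,-6],0.4],
    [[0,0,0],[-3,55,-6],0.4],
    [[0,0,0],[-3,70,-6],0.4],
    [[0,0,0],[-3,76,-6],0.4],
    [[0,0,0],[-3,77,-6],0.4],
    [[0,0,0],[-3,77,-6],0.4],
  ],
)

```text
time: 7.97
eef_pos: [0.5331, 0.1217, 0.016]
tcp_rot: [-0.28, -0.649, 0.649, 0.28]
contact_force: [-1.0, -0.2, -0.8]
opening: 0.599
```

```bash
python3 go.py 532.5 121.5 15 133
python3 - <<'E'
from plant import viewer
from h import *
p,d=viewer.read_camera("side"); cv2.imwrite("pics/s4.png",cv2.resize(p[160:260,200:320,::-1],None,fx=5,fy=5))
E
```

```text
t 7.9667 p [0.5331 0.1217 0.016 ] jaw yaw 133.30865821219658 q6 -2.2877873785249463 q1 0.03888233592645699 open 0.5991520506201629 F [-0.9991 -0.2145 -0.8111]
turn [-0.   0.3  0. ] shift [0.3 1.  0.6]
```

View pics/s4.png

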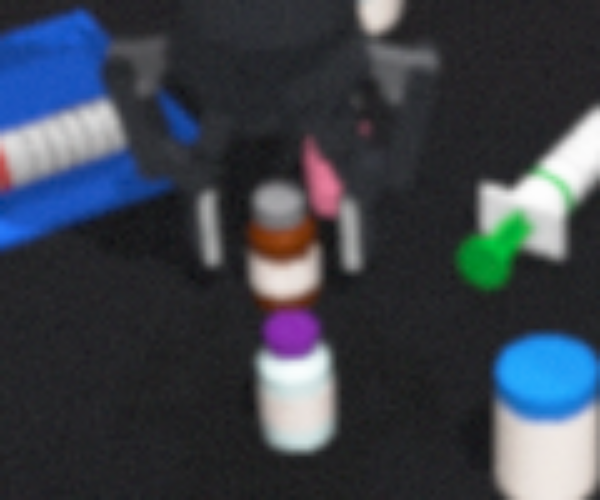

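The brown vial (285,245) stands centred between the pads. Closing and lifting.

Call:
step_arm(
  rows=[
    [[0,0,0],[0,0,0],1],
    [[0,0,0],[0,0,0],1],
    [[0,0,0],[0,0,0],1],
    [[0,0,0],[0,0,0],1],
    [[0,0,0],[0,0,0],1],
    [[0,0,0],[0,0,0],1],
    [[0,0,0],[0,0,0],1],
    [[0,0,0],[0,-15,0],1],
    [[0,0,0],[0,-40,0],1],
    [[0,0,0],[0,-65,0],1],
  ],
  newtons=30,
)

```text
time: 8.85
eef_pos: [0.5315, 0.1215, 0.0802]
tcp_rot: [-0.279, -0.649, 0.65, 0.281]
contact_force: [0.5, 1.0, -0.5]
opening: 0.311
```

Call:
step_arm(
  rows=[
    [[0,0,0],[0,-5,0],1],
    [[0,0,0],[0,-5,0],1],
  ],
)

```text
time: 9.02
eef_pos: [0.5346, 0.1217, 0.088]
tcp_rot: [0.282, 0.65, -0.649, -0.278]
contact_force: [0.8, 0.4, -0.2]
opening: 0.312
```

```bash
python3 go.py 453.8 341.6 85 80.6; python3 go.py 453.8 341.6 85 170.6
python3 - <<'E'
from plant import viewer
from h import *
p,d=viewer.read_camera("side"); cv2.imwrite("pics/s5.png",cv2.resize(p[120:260,160:320,::-1],None,fx=4,fy=4))
E
```

```text
t 9.0167 p [0.5346 0.1217 0.088 ] jaw yaw 133.34220452504314 q6 -2.2885142487479984 q1 0.03872537426667193 open 0.31189259381762174 F [ 0.8245  0.3709 -0.198 ]
turn [ 0.3 52.7 -0.1] shift [215.4   2.7 -92.2]
t 9.0167 p [0.5346 0.1217 0.088 ] jaw yaw 133.34220452504314 q6 -2.2885142487479984 q1 0.03872537426667193 open 0.31189259381762174 F [ 0.8245  0.3709 -0.198 ]
turn [  0.1 -37.3  -0.2] shift [215.4   2.7 -92.2]
```

View pics/s5.png

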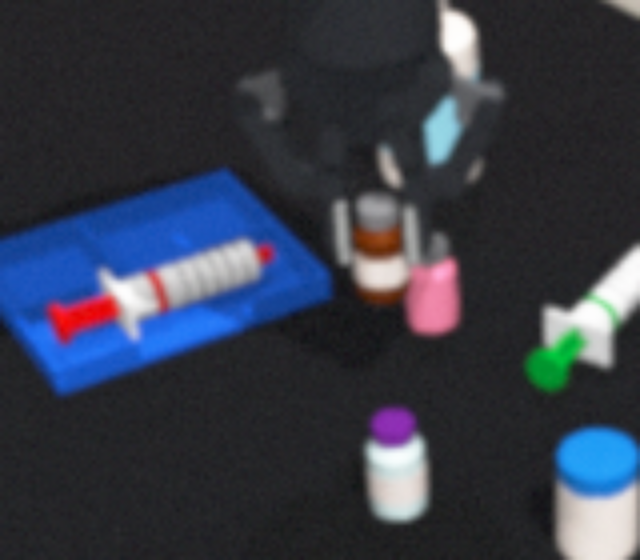

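Call:
step_arm(
  rows=[
    [[0,5,0],[20,0,-9],1],
    [[0,11,0],[45,0,-19],1],
    [[0,17,0],[70,0,-30],1],
    [[0,24,0],[100,0,-43],1],
    [[0,30,0],[130,0,-56],1],
    [[0,36,0],[155,0,-66],1],
    [[0,42,0],[180,0,-77],1],
    [[0,47,0],[200,0,-86],1],
    [[0,51,0],[212,0,-91],1],
    [[0,53,0],[215,0,-92],1],
  ],
)

```text
time: 9.9
eef_pos: [0.4498, 0.3424, 0.0832]
tcp_rot: [-0.54, -0.455, 0.457, 0.541]
contact_force: [-0.1, -0.5, -0.4]
opening: 0.308
```

Call:
step_arm(
  rows=[
    [[0,0,0],[0,0,0],1],
    [[0,0,0],[0,0,0],1],
    [[0,0,0],[0,0,0],1],
  ],
)

```text
time: 10.15
eef_pos: [0.4518, 0.3403, 0.0845]
tcp_rot: [-0.54, -0.455, 0.457, 0.54]
contact_force: [-0.3, -0.5, -0.2]
opening: 0.311
```

```bash
python3 go.py 453.8 341.6 20 80.6
```

```text
t 10.15 p [0.4518 0.3403 0.0845] jaw yaw 80.3665642187232 q6 -0.9362068096507468 q1 0.46632998315606716 open 0.310708300127409 F [-0.2987 -0.4651 -0.1773]
turn [-0.1 -0.2 -0.1] shift [ 1.7 64.5 -1.9]
```

Call:
step_arm(
  rows=[
    [[0,0,0],[2,15,-2],1],
    [[0,0,0],[2,35,-2],1],
    [[0,0,0],[2,50,-2],1],
    [[0,0,0],[2,60,-2],1],
    [[0,0,0],[2,62,-2],1],
    [[0,0,0],[2,64,-2],1],
    [[0,0,0],[2,64,-2],1],
    [[0,0,0],[2,64,-2],1],
  ],
)

```text
time: 10.82
eef_pos: [0.4555, 0.343, 0.0229]
tcp_rot: [0.54, 0.457, -0.455, -0.54]
contact_force: [0.1, 0.5, -0.3]
opening: 0.31
```

```bash
python3 go.py 453.8 341.6 20 80.6
python3 - <<'E'
from plant import viewer
from h import *
p,d=viewer.read_camera("side"); cv2.imwrite("pics/s6.png",cv2.resize(p[120:260,120:280,::-1],None,fx=4,fy=4))
E
```

```text
t 10.8167 p [0.4555 0.343  0.0229] jaw yaw 80.33608071899756 q6 -0.9345724541083013 q1 0.4675556831648507 open 0.3102686087231138 F [ 0.0542  0.4766 -0.3242]
turn [ 0.1 -0.3  0.1] shift [-1.7  2.9  1.4]
```

View pics/s6.png

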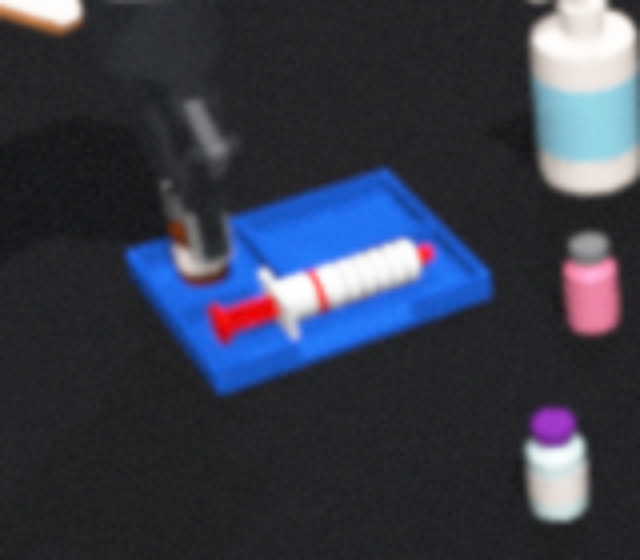

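Call:
step_arm(
  rows=[
    [[0,0,0],[0,1,0],1],
    [[0,0,0],[0,2,0],1],
    [[0,0,0],[0,2,0],1],
    [[0,0,0],[0,2,0],1],
    [[0,0,0],[0,2,0],1],
    [[0,0,0],[0,2,0],1],
  ],
)

```text
time: 11.37
eef_pos: [0.4555, 0.3432, 0.0214]
tcp_rot: [0.54, 0.457, -0.456, -0.54]
contact_force: [-0.7, -0.3, 6.3]
opening: 0.313
```

Floor contact (6 N). Letting go.

Call:
step_arm(
  rows=[
    [[0,0,0],[0,0,0],0.5],
    [[0,0,0],[0,0,0],0.5],
    [[0,0,0],[0,0,0],0.5],
    [[0,0,0],[0,0,0],0.5],
    [[0,0,0],[0,-10,0],0.5],
    [[0,0,0],[0,-30,0],0.5],
    [[0,0,0],[0,-60,0],0.5],
    [[0,0,0],[0,-85,0],0.4],
    [[0,0,0],[0,-85,0],0.4],
  ],
)

```text
time: 12.12
eef_pos: [0.4583, 0.3448, 0.1119]
tcp_rot: [0.541, 0.46, -0.452, -0.539]
contact_force: [0.6, 1.4, 1.3]
opening: 0.596
```

```bash
python3 go.py 535 -40 110 80.6;python3 go.py 535 -40 110 125
python3 - <<'E'
from plant import viewer
from h import *
p,d=viewer.read_camera("side"); cv2.imwrite("pics/s7.png",cv2.resize(p[120:260,120:280,::-1],None,fx=4,fy=4))
E
```

```text
t 12.1167 p [0.4583 0.3448 0.1119] jaw yaw 80.35527524748949 q6 -0.9344140753098858 q1 0.4680321112404941 open 0.5956612819677239 F [0.5567 1.3955 1.3141]
turn [ 0.5 -0.2  0.4] shift [-366.5    0.7 -140. ]
t 12.1167 p [0.4583 0.3448 0.1119] jaw yaw 80.35527524748949 q6 -0.9344140753098858 q1 0.4680321112404941 open 0.5956612819677239 F [0.5567 1.3955 1.3141]
turn [  0.7 -44.6   0.2] shift [-366.5    0.7 -140. ]
```

View pics/s7.png

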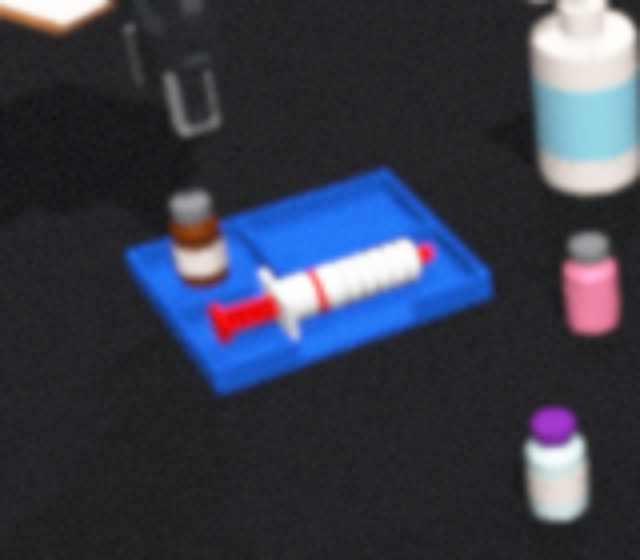

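Call:
step_arm(
  rows=[
    [[0,0,0],[-366,0,-140],0.25],
    [[0,0,0],[-366,0,-140],0.25],
    [[0,0,0],[-366,0,-140],0.25],
    [[0,0,0],[-366,0,-140],0.25],
    [[0,0,0],[-366,0,-140],0.25],
    [[0,0,0],[-366,0,-140],0.25],
    [[0,0,0],[-366,0,-140],0.25],
    [[0,0,0],[-366,0,-140],0.25],
    [[0,0,0],[-366,0,-140],0.25],
    [[0,0,0],[-366,0,-140],0.25],
  ],
)

```text
time: 13.0
eef_pos: [0.5315, -0.0459, 0.1045]
tcp_rot: [0.541, 0.455, -0.456, -0.541]
contact_force: [0.7, -0.3, -0.0]
opening: 0.749
```

Call:
step_arm(
  rows=[
    [[0,0,0],[0,0,0],0.25],
    [[0,0,0],[0,0,0],0.25],
    [[0,0,0],[0,0,0],0.25],
    [[0,0,0],[0,0,0],0.25],
  ],
)

```text
time: 13.33
eef_pos: [0.5306, -0.0402, 0.1044]
tcp_rot: [-0.539, -0.456, 0.457, 0.54]
contact_force: [-0.2, -0.5, 0.3]
opening: 0.747
```

```bash
python3 go.py 535 -40 18 80.6
```

```text
t 13.3333 p [ 0.5306 -0.0402  0.1044] jaw yaw 80.43531879038508 q6 -1.6704357989014915 q1 -0.2664300535964832 open 0.7470377609071408 F [-0.2316 -0.5011  0.3239]
turn [-0.1 -0.2  0. ] shift [ 0.9 86.4 -4.5]
```

Call:
step_arm(
  rows=[
    [[0,0,0],[1,0,-4],0.25],
    [[0,0,0],[1,20,-4],0.25],
    [[0,0,0],[1,45,-4],0.25],
    [[0,0,0],[1,65,-4],0.25],
    [[0,0,0],[1,80,-4],0.25],
    [[0,0,0],[1,86,-4],0.25],
    [[0,0,0],[1,86,-4],0.25],
    [[0,0,0],[1,86,-4],0.25],
  ],
)

```text
time: 14.0
eef_pos: [0.5358, -0.0407, 0.0193]
tcp_rot: [0.54, 0.456, -0.456, -0.54]
contact_force: [-0.3, -1.5, 0.2]
opening: 0.752
```

```bash
python3 go.py 535 -40 18 80.6
python3 - <<'E'
from plant import viewer
from h import *
p,d=viewer.read_camera("side"); cv2.imwrite("pics/s8.png",cv2.resize(p[160:300,240:400,::-1],None,fx=4,fy=4))
E
```

```text
t 14.0 p [ 0.5358 -0.0407  0.0193] jaw yaw 80.40018238146484 q6 -1.667967007395456 q1 -0.26469685766225637 open 0.7519750493026215 F [-0.2589 -1.5024  0.2284]
turn [ 0.  -0.2 -0. ] shift [0.5 1.3 0.9]
```

View pics/s8.png

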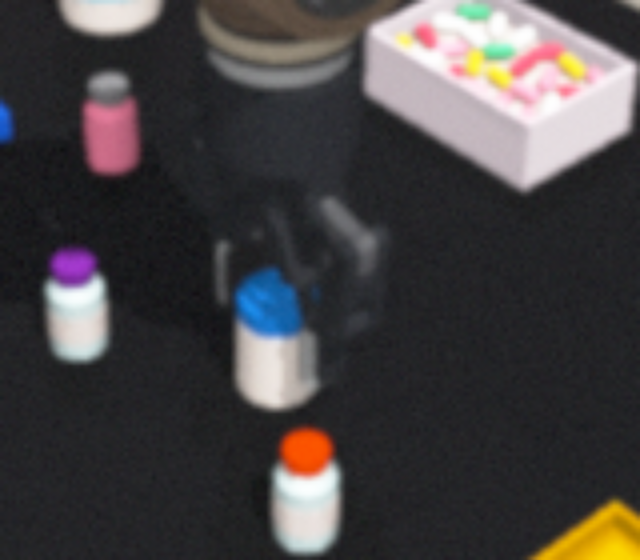

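The jar (275,340) is between the fingers. Closing and lifting.

Call:
step_arm(
  rows=[
    [[0,0,0],[0,0,0],1],
    [[0,0,0],[0,0,0],1],
    [[0,0,0],[0,0,0],1],
    [[0,0,0],[0,0,0],1],
    [[0,0,0],[0,0,0],1],
    [[0,0,0],[0,0,0],1],
    [[0,0,0],[0,0,0],1],
    [[0,0,0],[0,-15,0],1],
    [[0,0,0],[0,-50,0],1],
    [[0,0,0],[0,-80,0],1],
  ],
  newtons=35,
)

```text
time: 14.88
eef_pos: [0.5339, -0.0409, 0.0986]
tcp_rot: [-0.539, -0.455, 0.457, 0.541]
contact_force: [1.6, -0.9, -0.2]
opening: 0.458
```

Call:
step_arm(
  rows=[
    [[0,0,0],[0,-5,0],1],
    [[0,0,0],[0,-5,0],1],
    [[0,0,0],[0,-5,0],1],
  ],
)

```text
time: 15.13
eef_pos: [0.5348, -0.0411, 0.1033]
tcp_rot: [-0.54, -0.456, 0.456, 0.541]
contact_force: [0.6, -0.6, -1.0]
opening: 0.455
```

```bash
python3 go.py 533.3 328.4 105 80.6
```

```text
t 15.1333 p [ 0.5348 -0.0411  0.1033] jaw yaw 80.338865838334 q6 -1.6680870374995043 q1 -0.26595140354567015 open 0.45481654752387773 F [ 0.5697 -0.5633 -1.0084]
turn [-0.1 -0.3  0. ] shift [364.   -1.6  63.5]
```

Call:
step_arm(
  rows=[
    [[0,0,0],[15,0,3],1],
    [[0,0,0],[50,0,9],1],
    [[0,0,0],[90,0,16],1],
    [[0,0,0],[131,0,23],1],
    [[0,0,0],[172,0,30],1],
    [[0,0,0],[213,0,37],1],
    [[0,0,0],[254,0,44],1],
    [[0,0,0],[295,0,51],1],
    [[0,0,0],[330,0,58],1],
    [[0,0,0],[355,0,62],1],
  ],
)

```text
time: 15.97
eef_pos: [0.5314, 0.3216, 0.1007]
tcp_rot: [-0.539, -0.455, 0.458, 0.541]
contact_force: [-0.0, 0.4, -1.1]
opening: 0.455
```

Call:
step_arm(
  rows=[
    [[0,0,0],[7,0,1],1],
    [[0,0,0],[9,0,1],1],
    [[0,0,0],[9,0,1],1],
    [[0,0,0],[9,0,1],1],
    [[0,0,0],[9,0,1],1],
  ],
)

```text
time: 16.38
eef_pos: [0.5343, 0.3265, 0.1032]
tcp_rot: [-0.541, -0.455, 0.456, 0.541]
contact_force: [0.6, -0.3, -2.0]
opening: 0.455
```

```bash
python3 go.py 533.3 328.4 23 80.6
```

```text
t 16.3833 p [0.5343 0.3265 0.1032] jaw yaw 80.23780626488707 q6 -1.0133868158916617 q1 0.3868291817639283 open 0.45522612631177467 F [ 0.6353 -0.3255 -2.0122]
turn [-0.1 -0.4 -0.1] shift [ 1.8 80.2  1.2]
```

Call:
step_arm(
  rows=[
    [[0,0,0],[2,15,1],1],
    [[0,0,0],[2,40,1],1],
    [[0,0,0],[2,60,1],1],
    [[0,0,0],[2,72,1],1],
    [[0,0,0],[2,77,1],1],
    [[0,0,0],[2,77,1],1],
    [[0,0,0],[2,78,1],1],
    [[0,0,0],[2,79,1],1],
    [[0,0,0],[2,79,1],1],
    [[0,0,0],[2,79,1],1],
  ],
)

```text
time: 17.22
eef_pos: [0.5343, 0.3306, 0.0258]
tcp_rot: [0.54, 0.457, -0.456, -0.54]
contact_force: [-0.0, 0.3, -0.5]
opening: 0.455
```

```bash
python3 go.py 533.3 328.4 23 80.6
python3 - <<'E'
from plant import viewer
from h import *
p,d=viewer.read_camera("side"); cv2.imwrite("pics/s9.png",cv2.resize(p[120:260,120:280,::-1],None,fx=4,fy=4))
E
```

```text
t 17.2167 p [0.5343 0.3306 0.0258] jaw yaw 80.34437526608653 q6 -1.0095119665743855 q1 0.3927629693429086 open 0.4553529638068527 F [-0.0312  0.3471 -0.5045]
turn [ 0.1 -0.3  0. ] shift [-2.3  2.8  0.6]
```

View pics/s9.png

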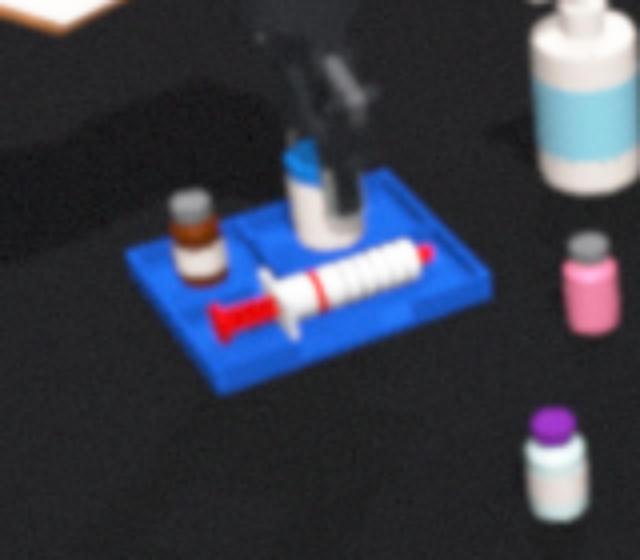

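Call:
step_arm(
  rows=[
    [[0,0,0],[0,1,0],1],
    [[0,0,0],[0,2,0],1],
    [[0,0,0],[0,2,0],1],
    [[0,0,0],[0,2,0],1],
    [[0,0,0],[0,2,0],1],
    [[0,0,0],[0,2,0],1],
  ],
)

```text
time: 17.77
eef_pos: [0.5341, 0.3306, 0.0245]
tcp_rot: [0.54, 0.456, -0.456, -0.54]
contact_force: [-2.5, -1.6, 5.9]
opening: 0.457
```

Floor contact again. Letting go, with a modest opening.

Call:
step_arm(
  rows=[
    [[0,0,0],[0,0,0],0.33],
    [[0,0,0],[0,0,0],0.33],
    [[0,0,0],[0,0,0],0.33],
    [[0,0,0],[0,0,0],0.33],
    [[0,0,0],[0,-10,0],0.33],
    [[0,0,0],[0,-30,0],0.33],
    [[0,0,0],[0,-60,0],0.33],
    [[0,0,0],[0,-85,0],0.33],
    [[0,0,0],[0,-85,0],0.33],
  ],
)

```text
time: 18.52
eef_pos: [0.5376, 0.3321, 0.1155]
tcp_rot: [0.542, 0.46, -0.452, -0.539]
contact_force: [1.2, 0.3, 1.4]
opening: 0.674
```

```bash
python3 go.py 659.5 87.8 120 107.4
python3 - <<'E'
from plant import viewer
from h import *
p,d=viewer.read_camera("side"); cv2.imwrite("pics/s10.png",cv2.resize(p[120:260,120:280,::-1],None,fx=4,fy=4))
E
```

```text
t 18.5167 p [0.5376 0.3321 0.1155] jaw yaw 80.35244513602541 q6 -1.0094839602084629 q1 0.39291868753792253 open 0.6735542994171668 F [1.1557 0.2861 1.4029]
turn [  0.7 -27.    0.2] shift [-220.3   -4.3 -161.2]
```

View pics/s10.png

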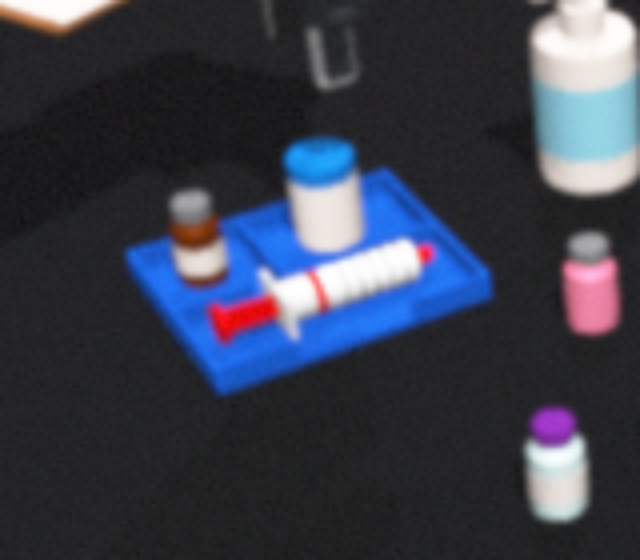

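```bash
python3 go.py 538 100 120 107.4
```

```text
t 18.5667 p [0.5364 0.3315 0.1129] jaw yaw 80.34541326021693 q6 -1.009494185499885 q1 0.39279348560164246 open 0.6650809183888314 F [ 0.0264  0.2135 -1.1681]
turn [  0.5 -27.1   0.2] shift [-227.9   -7.9  -40.5]
```

Call:
step_arm(
  rows=[
    [[0,0,0],[-40,-8,-7],0.4],
    [[0,-5,0],[-80,-8,-14],0.4],
    [[0,-12,0],[-120,-8,-21],0.4],
    [[0,-19,0],[-160,-8,-28],0.4],
    [[0,-26,0],[-200,-8,-35],0.4],
    [[0,-27,0],[-228,-8,-60],0.4],
    [[0,-27,0],[-224,-8,-100],0.4],
    [[0,-27,0],[-220,-8,-140],0.4],
    [[0,-27,0],[-220,-8,-161],0.4],
    [[0,-27,0],[-220,-8,-161],0.4],
  ],
)

```text
time: 19.4
eef_pos: [0.6588, 0.0847, 0.1153]
tcp_rot: [0.42, 0.569, -0.569, -0.419]
contact_force: [-2.0, -0.2, 0.9]
opening: 0.601
```

Call:
step_arm(
  rows=[
    [[0,0,0],[0,0,0],0.4],
    [[0,0,0],[0,0,0],0.4],
    [[0,0,0],[0,0,0],0.4],
    [[0,0,0],[0,0,0],0.4],
  ],
)

```text
time: 19.73
eef_pos: [0.6542, 0.087, 0.1156]
tcp_rot: [-0.418, -0.57, 0.57, 0.419]
contact_force: [-0.3, -0.2, -0.9]
opening: 0.597
```

```bash
python3 go.py 659.5 87.8 4 107.4
```

```text
t 19.7333 p [0.6542 0.087  0.1156] jaw yaw 107.38778810725307 q6 -1.8955509405773585 q1 -0.02128114652002563 open 0.5974478000597385 F [-0.3348 -0.2446 -0.8806]
turn [-0.1 -0.   0. ] shift [ -0.9 111.6  -5.4]
```

Call:
step_arm(
  rows=[
    [[0,0,0],[-1,20,-5],0.4],
    [[0,0,0],[-1,50,-5],0.4],
    [[0,0,0],[-1,75,-5],0.4],
    [[0,0,0],[-1,95,-5],0.4],
    [[0,0,0],[-1,106,-5],0.4],
    [[0,0,0],[-1,110,-5],0.4],
    [[0,0,0],[-1,110,-5],0.4],
    [[0,0,0],[-1,110,-5],0.4],
    [[0,0,0],[-1,110,-5],0.4],
  ],
)

```text
time: 20.48
eef_pos: [0.662, 0.087, 0.0081]
tcp_rot: [0.42, 0.57, -0.569, -0.418]
contact_force: [-0.1, -1.3, 0.7]
opening: 0.601
```

```bash
python3 go.py 659.5 87.8 4 107.4
python3 - <<'E'
from plant import viewer
from h import *
p,d=viewer.read_camera("side"); cv2.imwrite("pics/s11.png",cv2.resize(p[140:260,230:370,::-1],None,fx=4.5,fy=4.5))
E
```

```text
t 20.4833 p [0.662  0.087  0.0081] jaw yaw 107.34941513711982 q6 -1.894586258433161 q1 -0.020999785578419354 open 0.6006054315970325 F [-0.1232 -1.2771  0.7116]
turn [ 0.2 -0.1 -0.1] shift [1.5 4.1 2.2]
```

View pics/s11.png

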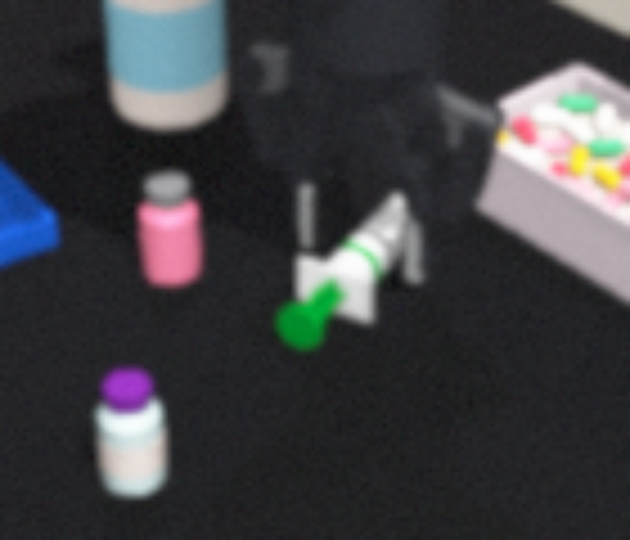

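The green syringe (350,270) lies between the pads. Going 3 mm lower, closing, lifting.

Call:
step_arm(
  rows=[
    [[0,0,0],[0,3,2],0.4],
    [[0,0,0],[0,3,2],0.4],
    [[0,0,0],[0,3,2],1],
    [[0,0,0],[0,3,2],1],
    [[0,0,0],[0,3,2],1],
    [[0,0,0],[0,3,2],1],
    [[0,0,0],[0,3,2],1],
    [[0,0,0],[0,3,2],1],
    [[0,0,0],[0,3,2],1],
    [[0,0,0],[0,3,2],1],
  ],
  newtons=35,
)

```text
time: 21.37
eef_pos: [0.659, 0.0864, 0.0033]
tcp_rot: [0.419, 0.57, -0.57, -0.419]
contact_force: [-0.4, -0.2, 1.7]
opening: 0.262
```

Call:
step_arm(
  rows=[
    [[0,0,0],[0,-15,0],1],
    [[0,0,0],[0,-50,0],1],
    [[0,0,0],[0,-85,0],1],
    [[0,0,0],[0,-100,0],1],
    [[0,0,0],[0,-100,0],1],
    [[0,0,0],[0,-100,0],1],
  ],
)

```text
time: 21.87
eef_pos: [0.6591, 0.0864, 0.104]
tcp_rot: [0.419, 0.57, -0.569, -0.418]
contact_force: [0.5, -0.4, -1.3]
opening: 0.263
```

```bash
python3 go.py 489.2 -314.9 100 86.6
```

```text
t 21.8667 p [0.6591 0.0864 0.104 ] jaw yaw 107.34545532121305 q6 -1.8955755648451913 q1 -0.02203425274020842 open 0.2628634148813266 F [ 0.5409 -0.3509 -1.3209]
turn [ 0.1 20.7 -0. ] shift [-332.4    3.7  281.8]
```

Call:
step_arm(
  rows=[
    [[0,2,0],[-20,0,17],1],
    [[0,6,0],[-50,0,42],1],
    [[0,10,0],[-80,0,68],1],
    [[0,14,0],[-110,0,93],1],
    [[0,18,0],[-140,0,119],1],
    [[0,21,0],[-170,0,144],1],
    [[0,21,0],[-200,0,170],1],
    [[0,21,0],[-230,0,195],1],
    [[0,21,0],[-260,0,220],1],
    [[0,21,0],[-290,0,246],1],
  ],
)

```text
time: 22.7
eef_pos: [0.5076, -0.264, 0.0998]
tcp_rot: [-0.514, -0.484, 0.484, 0.518]
contact_force: [0.6, 0.1, -0.3]
opening: 0.266
```

Call:
step_arm(
  rows=[
    [[0,0,0],[0,0,0],1],
    [[0,0,0],[0,0,0],1],
    [[0,0,0],[0,0,0],1],
  ],
)

```text
time: 22.95
eef_pos: [0.509, -0.2627, 0.1007]
tcp_rot: [-0.514, -0.483, 0.484, 0.518]
contact_force: [0.1, -0.2, -0.0]
opening: 0.271
```

```bash
python3 go.py 489.2 -314.9 100 86.6
```

```text
t 22.95 p [ 0.509  -0.2627  0.1007] jaw yaw 86.29401024083013 q6 -2.1600892067826485 q1 -0.6537023899072394 open 0.2710874068322075 F [ 0.061  -0.2008 -0.0409]
turn [-0.2 -0.3  0.2] shift [-53.4   0.6  16.4]
```

Call:
step_arm(
  rows=[
    [[0,0,0],[-25,0,8],1],
    [[0,0,0],[-45,0,14],1],
    [[0,0,0],[-53,0,16],1],
    [[0,0,0],[-53,20,16],1],
    [[0,0,0],[-53,45,16],1],
    [[0,0,0],[-53,60,16],1],
    [[0,0,0],[-53,65,16],1],
    [[0,0,0],[-53,65,16],1],
    [[0,0,0],[-53,65,16],1],
    [[0,0,0],[-53,65,16],1],
  ],
)

```text
time: 23.78
eef_pos: [0.4921, -0.3157, 0.0393]
tcp_rot: [0.516, 0.484, -0.484, -0.515]
contact_force: [-0.3, 0.3, -0.1]
opening: 0.261
```

```bash
python3 go.py 489.2 -314.9 8 86.6
python3 - <<'E'
from plant import viewer
from h import *
p,d=viewer.read_camera("side"); cv2.imwrite("pics/s12.png",cv2.resize(p[250:400,300:480,::-1],None,fx=4,fy=4))
p,d=viewer.read_camera("top"); cv2.imwrite("pics/s12t.png",cv2.resize(p[200:330,400:540,::-1],None,fx=4,fy=4))
E
```

```text
t 23.7833 p [ 0.4921 -0.3157  0.0393] jaw yaw 86.39324573637288 q6 -2.251856750670874 q1 -0.7439409680781296 open 0.26135663577061724 F [-0.312   0.3441 -0.0912]
turn [ 0.1 -0.2 -0.1] shift [ 0.7 31.3  3. ]
```

View pics/s12.png

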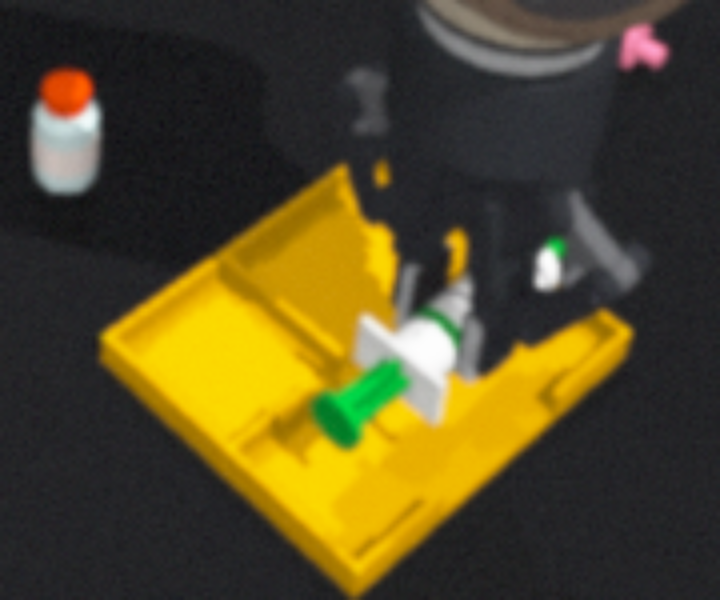

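View pics/s12t.png

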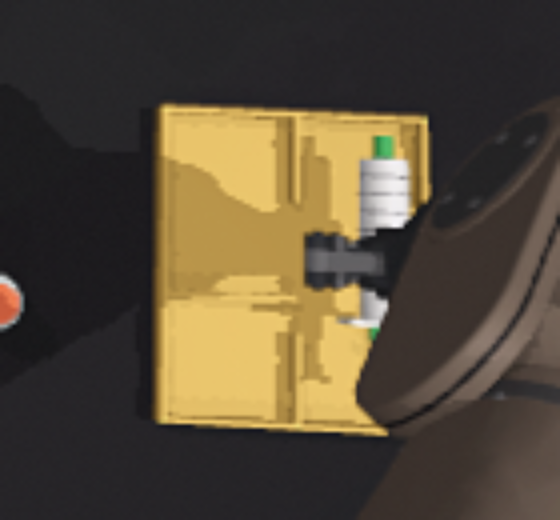

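The green syringe hangs over the yellow long compartment, parallel to it and inside its length (top view 384,140 to 370,340). Lowering it and letting go.

Call:
step_arm(
  rows=[
    [[0,0,0],[1,10,2],1],
    [[0,0,0],[1,20,2],1],
    [[0,0,0],[1,27,2],1],
    [[0,0,0],[1,30,2],1],
    [[0,0,0],[1,30,2],1],
    [[0,0,0],[1,30,2],1],
    [[0,0,0],[1,30,2],0.56],
    [[0,0,0],[1,30,2],0.56],
    [[0,0,0],[1,30,2],0.56],
    [[0,0,0],[1,30,2],0.56],
  ],
)

```text
time: 24.72
eef_pos: [0.489, -0.3146, 0.0079]
tcp_rot: [0.516, 0.484, -0.484, -0.516]
contact_force: [-0.5, 0.5, 0.4]
opening: 0.438
```

Call:
step_arm(
  rows=[
    [[0,0,0],[0,-20,0],0.56],
    [[0,0,0],[0,-60,0],0.56],
    [[0,0,0],[0,-95,0],0.4],
    [[0,0,0],[0,-95,0],0.4],
    [[0,0,0],[0,-95,0],0.4],
  ],
)

```text
time: 25.13
eef_pos: [0.4908, -0.316, 0.1064]
tcp_rot: [0.518, 0.484, -0.484, -0.513]
contact_force: [0.1, 0.7, -0.9]
opening: 0.599
```

```bash
python3 go.py 475.5 -120.3 105 86.6
```

```text
t 25.1333 p [ 0.4908 -0.316   0.1064] jaw yaw 86.3476984077597 q6 -2.252903304498631 q1 -0.7458456923850925 open 0.5990532972933513 F [ 0.0848  0.6675 -0.8865]
turn [ 0.3 -0.3 -0.3] shift [194.4   0.4  27.7]
```

Call:
step_arm(
  rows=[
    [[0,0,0],[40,0,6],0.4],
    [[0,0,0],[80,0,12],0.4],
    [[0,0,0],[120,0,17],0.4],
    [[0,0,0],[160,0,23],0.4],
    [[0,0,0],[185,0,26],0.4],
    [[0,0,0],[194,0,28],0.4],
    [[0,0,0],[194,0,28],0.4],
    [[0,0,0],[194,0,28],0.4],
    [[0,0,0],[194,0,28],0.4],
    [[0,0,0],[194,0,28],0.4],
  ],
)

```text
time: 25.97
eef_pos: [0.4738, -0.1206, 0.103]
tcp_rot: [0.516, 0.483, -0.483, -0.516]
contact_force: [-0.2, -0.0, 0.5]
opening: 0.596
```

```bash
python3 go.py 475.5 -120.3 15 86.6;python3 - <<'E'
from plant import viewer
from h import *
p,d=viewer.read_camera("side"); cv2.imwrite("pics/s13.png",cv2.resize(p[220:400,280:480,::-1],None,fx=3.3,fy=3.3))
E
```

```text
t 25.9667 p [ 0.4738 -0.1206  0.103 ] jaw yaw 86.24230721255492 q6 -1.96198790608816 q1 -0.45694272080502496 open 0.5961998101562455 F [-0.2021 -0.0424  0.5424]
turn [ 0.  -0.4 -0. ] shift [ 0.4 88.  -1.7]
```

View pics/s13.png

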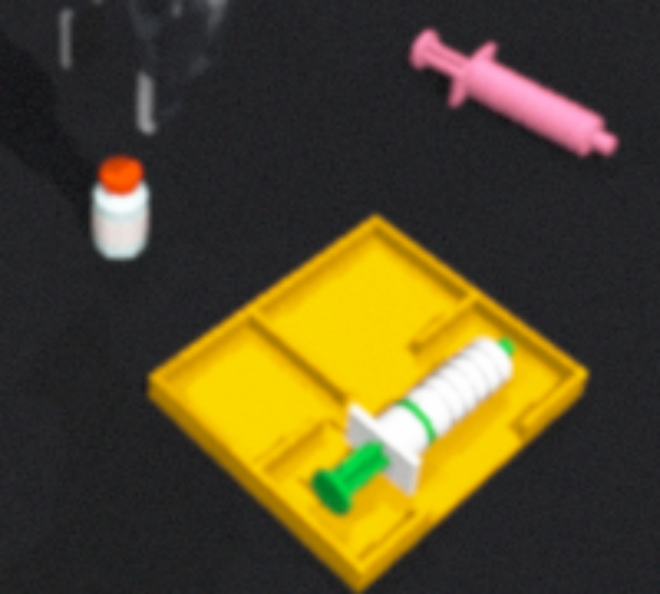

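The green syringe lies flat in the yellow long compartment. The orange-capped vial (120,210) is next, under the open fingers.

Call:
step_arm(
  rows=[
    [[0,0,0],[0,15,-2],0.4],
    [[0,0,0],[0,40,-2],0.4],
    [[0,0,0],[0,62,-2],0.4],
    [[0,0,0],[0,78,-2],0.4],
    [[0,0,0],[0,85,-2],0.4],
    [[0,0,0],[0,87,-2],0.4],
    [[0,0,0],[0,87,-2],0.4],
    [[0,0,0],[0,87,-2],0.4],
    [[0,0,0],[0,87,-2],0.4],
  ],
)

```text
time: 26.77
eef_pos: [0.4765, -0.1199, 0.0173]
tcp_rot: [0.517, 0.484, -0.483, -0.515]
contact_force: [-0.9, -1.0, -0.1]
opening: 0.602
```

```bash
python3 go.py 475.5 -120.3 15 86.6;python3 - <<'E'
from plant import viewer
from h import *
p,d=viewer.read_camera("side"); cv2.imwrite("pics/s14.png",cv2.resize(p[220:330,250:390,::-1],None,fx=4,fy=4))
E
```

```text
t 26.7667 p [ 0.4765 -0.1199  0.0173] jaw yaw 86.33209667503306 q6 -1.9600349457121682 q1 -0.45327847131006915 open 0.6021279609840032 F [-0.9481 -0.9725 -0.1416]
turn [ 0.1 -0.3 -0.1] shift [-0.5  2.3  1. ]
```

View pics/s14.png

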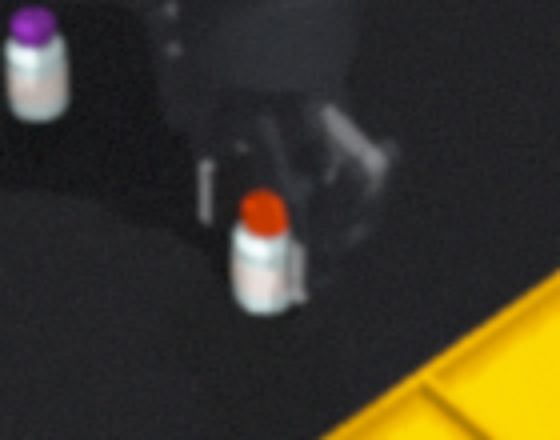

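Call:
step_arm(
  rows=[
    [[0,0,0],[0,1,0],1],
    [[0,0,0],[0,1,0],1],
    [[0,0,0],[0,1,0],1],
    [[0,0,0],[0,1,0],1],
    [[0,0,0],[0,1,0],1],
    [[0,0,0],[0,1,0],1],
    [[0,0,0],[0,1,0],1],
  ],
  newtons=30,
)

```text
time: 27.4
eef_pos: [0.476, -0.1195, 0.0157]
tcp_rot: [0.516, 0.484, -0.484, -0.515]
contact_force: [-0.0, 1.6, 5.7]
opening: 0.314
```

Call:
step_arm(
  rows=[
    [[0,0,0],[0,-15,0],1],
    [[0,0,0],[0,-40,0],1],
    [[0,0,0],[0,-65,0],1],
    [[0,0,0],[0,-70,0],1],
    [[0,0,0],[0,-70,0],1],
  ],
)

```text
time: 27.82
eef_pos: [0.4768, -0.1198, 0.0867]
tcp_rot: [0.517, 0.484, -0.483, -0.514]
contact_force: [0.5, -0.5, -0.4]
opening: 0.307
```

```bash
python3 go.py 445.2 -244.7 88 86.6;python3 - <<'E'
from plant import viewer
from h import *
p,d=viewer.read_camera("side"); cv2.imwrite("pics/s15.png",cv2.resize(p[200:330,250:390,::-1],None,fx=4,fy=4))
E
```

```text
t 27.8167 p [ 0.4768 -0.1198  0.0867] jaw yaw 86.34536408789238 q6 -1.960015336113168 q1 -0.452960959359585 open 0.3074228179735872 F [ 0.5157 -0.5262 -0.3561]
turn [ 0.2 -0.3 -0.1] shift [-126.6   -1.2   23.6]
```

View pics/s15.png

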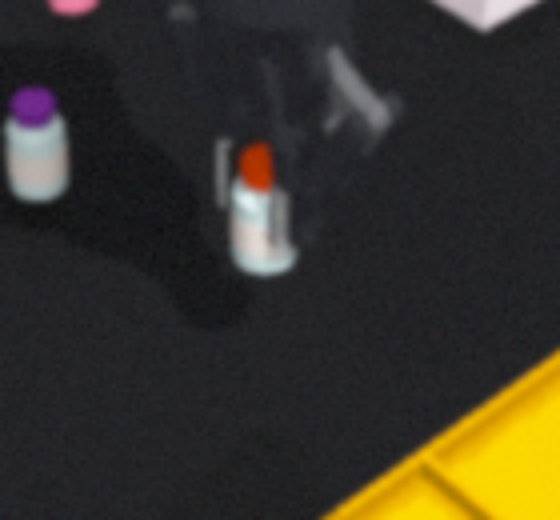

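Held upright. Carrying it to the yellow small compartment.

Call:
step_arm(
  rows=[
    [[0,0,0],[-15,0,3],1],
    [[0,0,0],[-40,0,8],1],
    [[0,0,0],[-65,0,12],1],
    [[0,0,0],[-90,0,17],1],
    [[0,0,0],[-112,0,21],1],
    [[0,0,0],[-123,0,23],1],
    [[0,0,0],[-126,0,23],1],
    [[0,0,0],[-126,0,23],1],
    [[0,0,0],[-126,0,23],1],
    [[0,0,0],[-126,0,23],1],
  ],
)

```text
time: 28.7
eef_pos: [0.4444, -0.2423, 0.0844]
tcp_rot: [-0.515, -0.484, 0.484, 0.516]
contact_force: [0.2, -0.2, -0.4]
opening: 0.316
```

```bash
python3 go.py 445.2 -244.7 21 86.6
```

```text
t 28.7 p [ 0.4444 -0.2423  0.0844] jaw yaw 86.40639101848396 q6 -2.2081747274398915 q1 -0.6999072681170803 open 0.3157953163896821 F [ 0.174  -0.1551 -0.3739]
turn [-0.1 -0.2  0.1] shift [-2.4 63.4 -1. ]
```

Call:
step_arm(
  rows=[
    [[0,0,0],[-2,15,-1],1],
    [[0,0,0],[-2,35,-1],1],
    [[0,0,0],[-2,50,-1],1],
    [[0,0,0],[-2,58,-1],1],
    [[0,0,0],[-2,62,-1],1],
    [[0,0,0],[-2,64,-1],1],
    [[0,0,0],[-2,64,-1],1],
    [[0,0,0],[-2,65,-1],1],
    [[0,0,0],[-2,65,-1],1],
    [[0,0,0],[-2,65,-1],1],
  ],
)

```text
time: 29.53
eef_pos: [0.4458, -0.246, 0.0207]
tcp_rot: [0.516, 0.484, -0.484, -0.515]
contact_force: [0.1, 1.0, 0.1]
opening: 0.314
```

```bash
python3 go.py 445.2 -244.7 20 86.6;python3 - <<'E'
from plant import viewer
from h import *
p,d=viewer.read_camera("side"); cv2.imwrite("pics/s16.png",cv2.resize(p[250:400,300:480,::-1],None,fx=4,fy=4))
E
```

```text
t 29.5333 p [ 0.4458 -0.246   0.0207] jaw yaw 86.34380887726171 q6 -2.210620195445546 q1 -0.7036396334496368 open 0.31368397375640794 F [0.0798 0.9598 0.0711]
turn [ 0.1 -0.3 -0. ] shift [1.2 0.7 0.7]
```

View pics/s16.png

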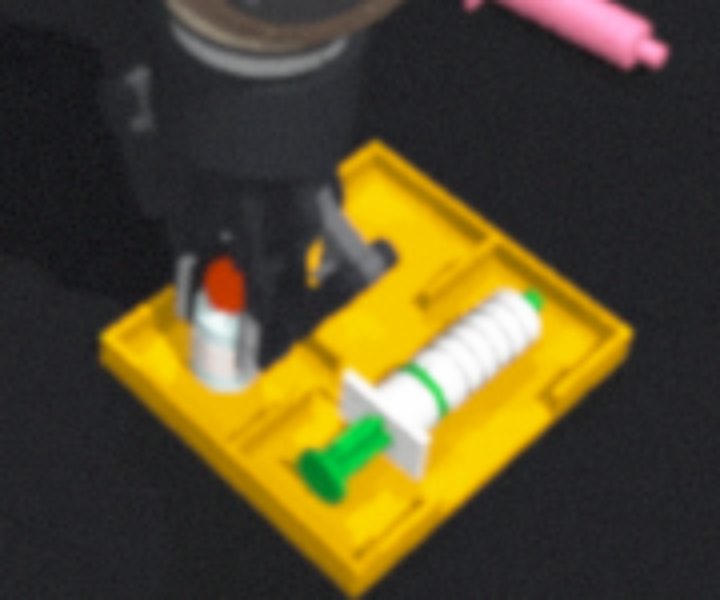

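The vial (220,330) is over the small compartment, still clear of the floor. Lowering by 2 mm.

Call:
step_arm(
  rows=[
    [[0,0,0],[0,1,0],1],
    [[0,0,0],[0,2,0],1],
    [[0,0,0],[0,2,0],1],
    [[0,0,0],[0,2,0],1],
    [[0,0,0],[0,2,0],1],
  ],
)

```text
time: 30.0
eef_pos: [0.4459, -0.246, 0.0197]
tcp_rot: [0.516, 0.484, -0.484, -0.516]
contact_force: [-2.4, 2.6, 9.6]
opening: 0.316
```

Call:
step_arm(
  rows=[
    [[0,0,0],[0,0,0],0.5],
    [[0,0,0],[0,0,0],0.5],
    [[0,0,0],[0,0,0],0.5],
    [[0,0,0],[0,0,0],0.5],
    [[0,0,0],[0,-10,0],0.5],
    [[0,0,0],[0,-30,0],0.5],
    [[0,0,0],[0,-65,0],0.5],
    [[0,0,0],[0,-105,0],0.4],
    [[0,0,0],[0,-140,0],0.2],
    [[0,0,0],[0,-140,0],0],
  ],
)

```text
time: 30.83
eef_pos: [0.4493, -0.2488, 0.1674]
tcp_rot: [0.521, 0.484, -0.483, -0.51]
contact_force: [0.2, -0.6, -0.2]
opening: 0.855
```

Call:
step_arm(
  rows=[
    [[0,0,0],[0,-30,0],0],
    [[0,0,0],[0,-30,0],0],
    [[0,0,0],[0,-30,0],0],
    [[0,0,0],[0,-30,0],0],
  ],
)

```text
time: 31.17
eef_pos: [0.4451, -0.2454, 0.1875]
tcp_rot: [-0.516, -0.484, 0.484, 0.516]
contact_force: [0.0, 0.2, 0.3]
opening: 1.001
```

```bash
python3 go.py
python3 - <<'E'
from plant import viewer
from h import *
p,d=viewer.read_camera("side"); cv2.imwrite("pics/s17.png",p[:,:,::-1])
p,d=viewer.read_camera("top"); cv2.imwrite("pics/t17.png",p[:,:,::-1]); cv2.imwrite("pics/t17c.png",cv2.resize(p[215:320,155:250,::-1],None,fx=5,fy=5))
s=load("side");q=s['p']
E
```

```text
t 31.1667 p [ 0.4451 -0.2454  0.1875] jaw yaw 86.34409789252643 q6 -2.2106357794140696 q1 -0.7036605328245581 open 1.0007757552593473 F [0.0063 0.2376 0.2508]
```

View pics/s17.png

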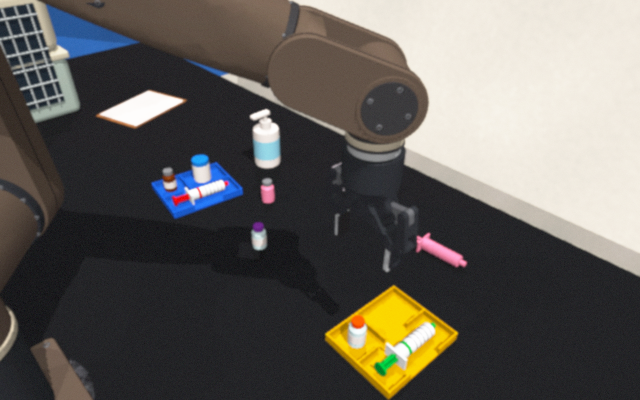

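View pics/t17.png

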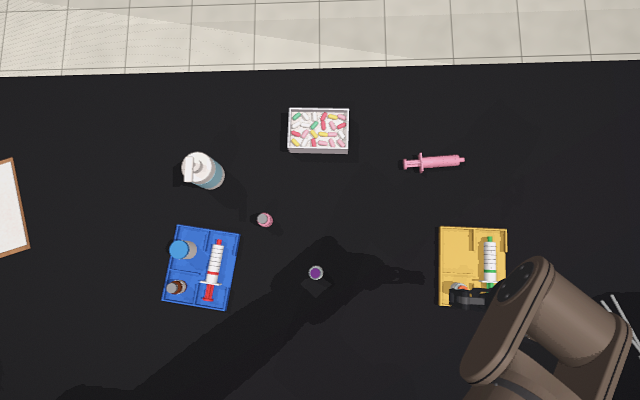

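View pics/t17c.png

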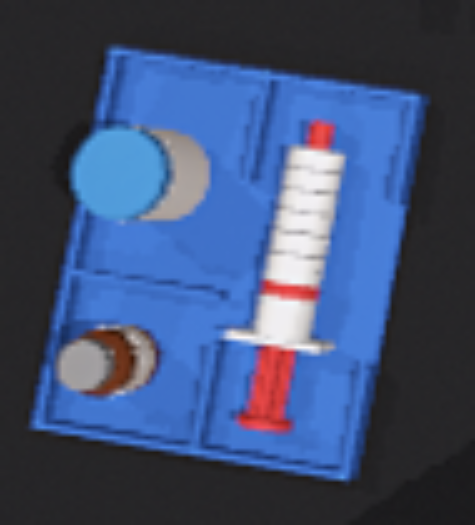

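The blue tray holds the red syringe (215,270), the upright brown vial (175,288) and the upright jar (183,249). The yellow tray holds the green syringe and the upright orange vial, seen in the side view at (358,332). The purple vial, pump bottle, pill box and pink look-alikes have not moved, and the gripper is open and clear of everything.

```bash
python3 -c "
from plant import ctrl
print(ctrl.sign_off()); print(ctrl.get_state()['time'])"
```

```text
the job is handed in; nothing more can be done
None
the job is handed in; nothing more can be done
```

Both kits are made up and the job is handed in, with about 31 s of the 112 s used. I placed the five items in the order you listed them.

- **Blue tray:** the red syringe lies in the long compartment, the brown vial stands in the small square one and the jar stands in the medium one.
- **Yellow tray:** the green syringe lies in the long compartment and the orange-capped vial stands in the small square one.

**Last checks:**
- The final pictures show all five items in the right compartments, with the syringes flat and the vials and jar upright.
- The yellow small compartment was partly hidden by the arm in the top view. I confirmed the orange-capped vial there from the side view only.
- The purple-capped vial, the pump bottle and both pink look-alikes are where they started. The pill box is too, judged from the top view because the arm hid it from the side.
- The gripper is fully open, about 0.19 m above the bench and touching nothing. Forces I read stayed under 10 N, the highest as the vials and jar touched the tray floor.
- No check failed or disagreed. The hand-in gave no verdict.

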